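# Stand the fallen beakers up and close the row in the drying lane

## Task

Two of the three wooden beakers in the drying lane have fallen on their sides. Stand both up on their bottoms in the lane, mouths up, and slide all three along the lane into one closed row, touching one another and the end stop. Do not knock the standing beaker over, and do not push the other things on the bench about.

Things in the scene. Friction and masses are not known exactly. Their poses are not given: they have to be found in the camera images.
- lane: fixed straight wooden trough along its own y axis, sideways before the robot. Origin: on the bench, mid-trough. Floor 12 above bench; rails 90 apart inside, 12 thick, tops 34 above bench. End stop: block across the -y end, inner face at y=-320 (mm, own frame), top 72 above bench; +y end open at y=355. Beakers start in any order with origins near y=-230, 10 and 250
- beaker_a: round open wooden beaker (like a tumbler without a handle), 80 mm outside diameter, 85 tall, wall 5, bottom 8 thick, about 0.14 kg; origin at the centre of its underside, its z axis points out of its mouth. At the start this one is standing in the lane.
- beaker_b: round open wooden beaker (like a tumbler without a handle), 80 mm outside diameter, 85 tall, wall 5, bottom 8 thick, about 0.14 kg; origin at the centre of its underside, its z axis points out of its mouth. At the start it lies on its side along the lane, mouth towards the lane's +y end (away from the end stop).
- beaker_c: round open wooden beaker (like a tumbler without a handle), 80 mm outside diameter, 85 tall, wall 5, bottom 8 thick, about 0.14 kg; origin at the centre of its underside, its z axis points out of its mouth. At the start it lies on its side along the lane, mouth towards the lane's +y end (away from the end stop).
- screwdriver: yellow-handled screwdriver lying on the bench on the robot's side of the lane, 190 long; origin under its middle, handle towards its own -x (sizes in mm); a bystander
- glue: white glue bottle with red cap, standing beyond the lane, 60 diameter, 170 tall; origin at its underside centre (sizes in mm); a bystander
- oil_tin: bare steel tin, standing beyond the lane, 84 diameter, 110 tall; origin at its underside centre (sizes in mm); a bystander
- bark_box: closed birch box, 65 x 65 x 55 tall, just beyond the lane; origin at its underside centre (sizes in mm); a bystander
- offcut: wooden offcut lying on the robot's side of the lane, 50 x 120 x 30 tall; origin at its underside centre (sizes in mm); a bystander
- sand_block: cork sanding block, 60 x 100 x 35 tall, just beyond the lane; origin at its underside centre (sizes in mm); a bystander
Things that resemble listed ones, but are neither listed nor needed, are in the scene too. Leave any blue look-alike of the beaker_c alone. Leave any orange look-alike of the beaker_a alone.

How it is judged:
By the outcome, as a careful person would: the job done as asked, in the order asked, and still so for the second after the job is handed in, with the robot touching nothing.
It also fails if it takes over 70 s, if anything falls off the work surface, if the arm or the gripper's body presses on something with over 40 N, if the wrist force passes 120 N, or if a joint passes its speed limit or range.

## Robot

A 6-joint arm with a two-finger parallel gripper is mounted at the origin on the work surface. World frame = base frame: x ahead of the robot, y to its left, z up, the work surface at z = 0. Lengths are in mm, angles in rad, forces in N, time in s.
With the tool pointing down it reaches from about 275 to 1000 mm from the base axis. Payload 8.4 kg.
Tool frame: the origin (TCP) lies midway between the tips of the shut fingers; the grasp point (between the pads) lies 19 mm behind it; z points along the fingers, y is the line along which they close (so a half turn about z gives the same grasp; the last joint's range is limited). The gripper opens to 85 mm and grips with 20 to 120 N. Pads are 22 mm wide; open, the fingers measure 114 mm over their backs; the gripper's body (76 mm by 85 mm) begins 54 mm behind the grasp point. The pads swing forward as they close: fully open they stand 13 mm farther back than shut.
Start: joints at [1.289, 0.353, 1.633, -0, 1.155, -0.002], TCP at [172.601, 600.697, 199.581] pointing down, gripper open.
Joint ranges: [-2.63, 2.63], [-0.92, 2.1], [0.06, 2.66], [-1.3, 4.44], [0, 2.69], [-3.02, 3.02]. Speed limits (rad/s): [2.22, 2.22, 2.79, 3.14, 3.14, 3.14].

## Interface

Orientations are given as [roll, pitch, yaw] about the fixed x, y, z axes, in that order (R = Rz(yaw) Ry(pitch) Rx(roll)).
In Python, from rig import r, cams gives the robot as it stands. The module is installed in compiled form; this text tells all that it offers.
- The arm moves only by the tool send_rows, never from a script. Its argument "targets" is one flat list of numbers, 7 for each row, row after row: the shift along the tool's x, y, z in m, then the turn, a rotation vector about the tool's x, y, z in rad, then the opening, from -1 (shut) to 1 (fully open). In form: [tx, ty, tz, wx, wy, wz, fingers, tx, ty, tz, wx, wy, wz, fingers, ...]. A call has 1 to 12 rows; each row is the pose to reach, as a shift and turn from the pose commanded when the call began, along the tool's axes at that moment; what a row does not reach only later rows make up. A row lasts 1/12 s, in which the tool goes at most 41.7 mm and 7.16 degrees, less where a joint would pass 70% of its speed; a pose out of reach is approached as far as the arm can. A call with a gripper value outside its range is refused whole. The fingers move at their own pace and stop on an object; "grip_force" is the grip in N (left out, the last holds). Time passes only in rows, so rows that repeat a pose let the fingers close. It gives the time, the measured TCP pose, the force, the opening and the grip force at its end, in the units of the state.
- r.sense(): the state, without advancing time (a new reading comes with each control period).
- cams.grab_frame(name): name is "side" or "top" or "wrist"; returns a dict with "color" (420x560x3 uint8, blue, green, red), "fx", "fy", "cx", "cy" (pixels), "xyz" and "attitude" of the camera in the world. Camera axes: x right, y down, z forward; pixel columns grow to the right and rows downward; lengths in mm; the calibration is good to about 2 mm. A picture is of the moment at which its call begins. There is no depth.
- r.sign_off(): hands the job in; it is judged then, once.
The state is a dict: "clock": time; "qpos": joint angles; "qvel": joint speeds; "joint_efforts": joint torques, N m; "eef_pos": TCP position; "tcp_rot": TCP orientation; "contact_force": force on the tool from outside, world axes, zero at the start; "wrist_torque": the same for the moment, N m; "opening": opening from 0.0 (shut) to 1.0 (fully open); "grasp_force": force on a finger pad.
Only numpy, scipy, OpenCV 4.12 (cv2) and the standard library are available. Lean on these libraries where they do the work, as an engineer would, in place of code of your own. Each camera call takes 0.05 s, during which the arm holds its last target. There are 200 camera calls.

## Working session

There is one attempt and no reset: what is moved stays moved. The work goes in short steps, Python scripts to look and compute and a tool call to move; the robot and the scene stay as the last step left them, time stands still between calls to the robot, and variables do not carry over. Pictures are saved under pics/ and viewed, at most 10 in all, crops included, and the job is handed in when it is done.

Besides the shell and the picture viewer there is one more tool, called after "Emit:" in YAML: its name, and indented under it one key for each argument. send_rows: Moves the arm, as the interface text tells. Its arguments: {"type":"object","properties":{"targets":{"type":"array"},"grip_force":{"type":"number"}},"required":["targets"]}

```bash
mkdir -p pics; cat > h.py <<'E'
import numpy as np,cv2
from rig import r,cams
from scipy.spatial.transform import Rotation as R
def grab(n,f=None):
    g=cams.grab_frame(n)
    if f: cv2.imwrite('pics/'+f+'.png',g['color'])
    return g
def ray(g,u,v):
    a=np.array(g['attitude'],float)
    M=a if a.shape==(3,3) else R.from_euler('xyz',a).as_matrix()
    d=M@np.array([(u-g['cx'])/g['fx'],(v-g['cy'])/g['fy'],1.]);return np.array(g['xyz'],float),d
def onplane(g,u,v,z):
    o,d=ray(g,u,v);return (o+d*(z-o[2])/d[2])
def proj(g,p):
    M=R.from_euler('xyz',g['attitude']).as_matrix();q=M.T@(np.array(p,float)-g['xyz'])
    return g['fx']*q[0]/q[2]+g['cx'],g['fy']*q[1]/q[2]+g['cy']
E
python3 - <<'E'
from h import *
a=grab('top','top1');b=grab('side','side1')
for g in(a,b):print({k:g[k] for k in g if k!='color'})
print(r.sense())
cv2.imwrite('pics/both.png',cv2.resize(np.vstack([a['color'],b['color']]),(560,840))[:600])
E
```

```text
{'fx': 390.23429044645445, 'fy': 390.23429044645445, 'cx': 278.6400322501079, 'cy': 211.33131382855703, 'xyz': array([405.32817583, -20.34276911, 850.84859278]), 'attitude': array([-2.97990888,  0.02068603, -1.57015557])}
{'fx': 498.4564565866646, 'fy': 498.4564565866646, 'cx': 277.37947749029814, 'cy': 205.80485669168903, 'xyz': array([ 416.57828861, -726.7662455 ,  790.71057772]), 'attitude': array([-2.34822233,  0.01469412, -0.14031792])}
{'clock': 0.1, 'qpos': array([ 1.28861194e+00,  3.53564173e-01,  1.63405921e+00, -2.65672052e-05,
        1.15522057e+00, -2.39998834e-03]), 'qvel': array([-1.66886307e-03, -4.00427248e-04, -3.70368262e-04, -8.01524218e-04,
        5.21193192e-05, -1.12356548e-03]), 'joint_efforts': array([ 1.37211449e-03, -6.06356192e+01, -3.42821252e+01, -1.92634968e-05,
        3.94032089e-03, -3.45200544e-05]), 'eef_pos': array([172.4698255 , 600.24014552, 198.94621589]), 'tcp_rot': array([-3.14034130e+00,  2.12893075e-05,  2.86181901e+00]), 'contact_force': array([ 0.78899646, -0.19357392,  0.94251446]), 'wrist_torque': array([ 0.01938381, -0.07386539,  0.05099363]), 'grasp_force': 0.0, 'opening': 0.9967136792874823}
```

View pics/top1.png

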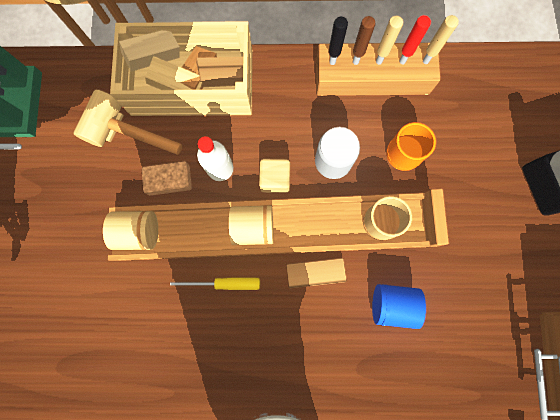

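View pics/side1.png

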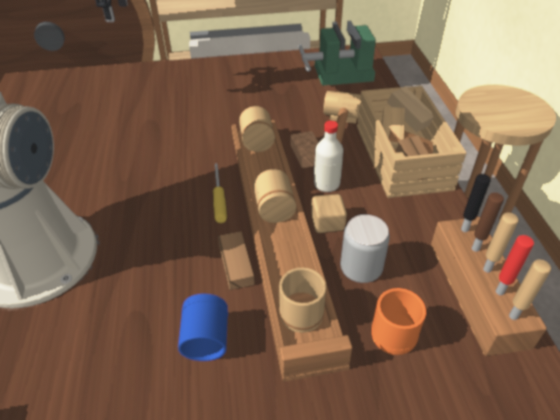

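Top view: the lane runs from the open end (110,235) to the end stop at (440,217). The wooden cylinders are lying at (130,230) and (252,223) and standing at (390,217). Things that could be confused with them:
- blue beaker lying at (399,306): leave alone
- orange beaker standing at (411,147): leave alone
- mallet head at (98,118)
- steel tin at (337,152)

I choose the three wooden beakers inside the trough and check them in one crop.

```bash
python3 - <<'E'
from h import *
im=cv2.imread('pics/top1.png')
c=cv2.resize(im[170:270,95:275],None,fx=4.4,fy=4.4,interpolation=cv2.INTER_CUBIC)[:, :792]
d=cv2.resize(im[180:280,280:460],None,fx=4.4,fy=4.4,interpolation=cv2.INTER_CUBIC)[:, :792]
o=cv2.resize(np.vstack([c,d]),(540*1,600)) if 0 else np.vstack([c[80:380],d[:300]])
cv2.imwrite('pics/crop1.png',o)
E
```

```text
(no output)
```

View pics/crop1.png

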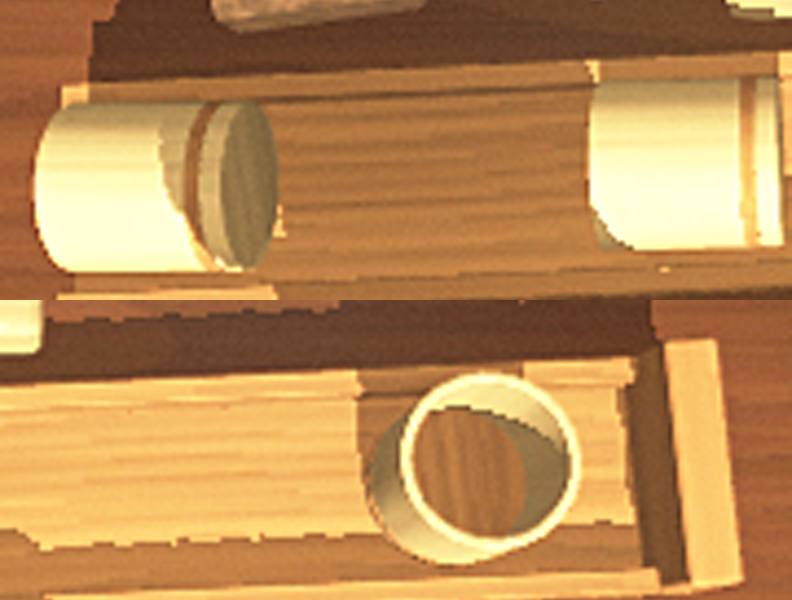

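```bash
python3 - <<'E'
from h import *
g=cams.grab_frame('top')
P=lambda u,v,z:np.round(onplane(g,u,v,z)[:2],1)
F=np.array([P(*p,34) for p in[(109.1,208.2),(229.1,202.3),(280,198.6),(424.3,192.7)]])
N=np.array([P(*p,34) for p in[(108.5,259),(290.2,247.5),(430,244.8)]])
S=[P(431.6,190.2,72),P(436.8,244.3,72)]
print(F,N,S)
fF=np.polyfit(F[:,1],F[:,0],1);fN=np.polyfit(N[:,1],N[:,0],1);print(fF,fN)
print('a',P(391.4,217,97))
print('left bottom disc',P(151.4,230.5,52),'mouth top edge',P(103,227,85),P(103,227,52))
print('mid bottom',P(273,225.7,60),'mouth',P(229,222,60), P(229,222,85))
# outline edges of side surfaces of the lying beakers
for n,p in dict(glue=(205,145,170),tin=(338,140,110),box=(275,165,55),sand=(166,172,35),offcut=(316,268,30),sd=(215,284,15),orange=(411,140,85),blue=(400,300,80)).items():print(n,P(*p))
s=cams.grab_frame('side')
print('side b a-mouth',[np.round(x) for x in[onplane(s,303,289,97)]], [np.round(proj(s,(*P(151.4,230.5,52),52))),np.round(proj(s,(*P(391.4,217,97),97)))])
E
```

```text
[[ 546.4  360.2]
 [ 558.4  102.4]
 [ 566.1   -6.2]
 [ 577.8 -312.4]] [[ 438.2  353.7]
 [ 462.   -27.6]
 [ 467.3 -317.6]] [array([ 574.9, -313.8]), array([ 465.4, -317.2])]
[-4.71651811e-02  5.63872947e+02] [-4.43247911e-02  4.55958920e+02]
a [ 516.6 -223.6]
left bottom disc [496.1 260. ] mouth top edge [499.6 346. ] [503.6 361.8]
mid bottom [504.6   7.6] mouth [512.5  97.9] [509.1  94.1]
glue [639.5 128.4]
tin [ 668.7 -122.2]
box [634.1   3.9]
sand [625.5 240.9]
offcut [419.7 -81. ]
sd [386.4 131.5]
orange [ 676.6 -273.7]
blue [ 358.1 -237.3]
side b a-mouth [array([ 520., -233.,   97.])] [array([258., 138.]), array([300., 285.])]
```

The crop confirms three wooden beakers in the trough: two lying with their bottoms at the right-hand end, and one standing near the stop. The lane axis is x ≈ 509.9 − 0.0455·y. Next is a hover over the left beaker.

```bash
cat >> h.py <<'E'
def goal(x,y,z,a=0,yaw=1.616):
    s=r.sense();M=R.from_euler('xyz',s['tcp_rot'])
    T=R.from_euler('z',yaw)*R.from_euler('x',np.pi)*R.from_euler('y',a,degrees=True)
    print('shift',np.round(M.inv().apply(np.array([x,y,z])-s['eef_pos'])/1000,4),'rot',np.round((M.inv()*T).as_rotvec(),4))
E
python3 -c "
from h import *
goal(497,290,260)"
```

```text
shift [-0.3976 -0.2088 -0.0607] rot [-7.0000e-04  5.0000e-04  1.2458e+00]
```

Emit:
send_rows:
  targets: [-0.3976,-0.2088,-0.0607,0,0,1.2458,1,-0.3976,-0.2088,-0.0607,0,0,1.2458,1,-0.3976,-0.2088,-0.0607,0,0,1.2458,1,-0.3976,-0.2088,-0.0607,0,0,1.2458,1,-0.3976,-0.2088,-0.0607,0,0,1.2458,1,-0.3976,-0.2088,-0.0607,0,0,1.2458,1,-0.3976,-0.2088,-0.0607,0,0,1.2458,1,-0.3976,-0.2088,-0.0607,0,0,1.2458,1,-0.3976,-0.2088,-0.0607,0,0,1.2458,1,-0.3976,-0.2088,-0.0607,0,0,1.2458,1,-0.3976,-0.2088,-0.0607,0,0,1.2458,1,-0.3976,-0.2088,-0.0607,0,0,1.2458,1]
  grip_force: 40

```text
clock: 1.2
eef_pos: [501.5, 286.1, 261.3]
tcp_rot: [3.138, 0.001, 1.612]
contact_force: [-0.6, 0.6, 0.5]
opening: 1.0
grasp_force: 0.0
```

```bash
python3 - <<'E'
from h import *
g=grab('wrist','w1');s=r.sense();print(s['eef_pos'],s['tcp_rot'],{k:g[k] for k in g if k!='color'})
E
```

```text
[499.38164887 287.91382548 260.6184814 ] [3.14053794e+00 8.93057500e-05 1.61186539e+00] {'fx': 364.7590512149451, 'fy': 364.7590512149451, 'cx': 275.940198978811, 'cy': 204.6959890963295, 'xyz': array([497.09926175, 354.52518335, 436.63066038]), 'attitude': array([ 2.86571442, -0.0039591 ,  0.04017875])}
```

View pics/w1.png

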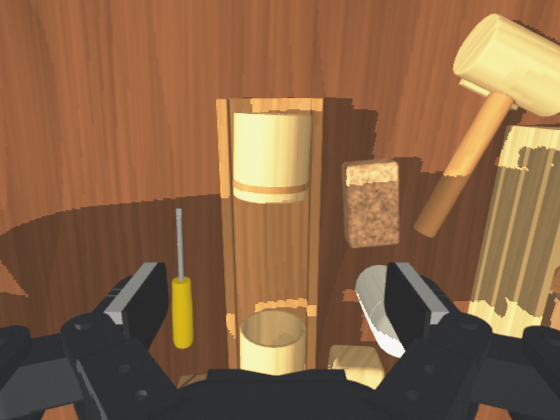

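```bash
python3 - <<'E'
from h import *
g=cams.grab_frame('wrist');h=cv2.cvtColor(g['color'],cv2.COLOR_BGR2HSV)
s=r.sense();print(s['eef_pos'])
for v in(130,150,170):
    row=(h[v,:,2]>180)&(h[v,:,1]<130);c=np.where(row[215:330])[0]+215;print(v,c.min(),c.max(),np.round(onplane(g,(c.min()+c.max()+1)/2,v,52)))
for u in (260,285):
    print(u,[onplane(g,u,112,90).round(),onplane(g,272,190,52).round(),onplane(g,272,200,30).round()])
for v in (110,150,230): print([onplane(g,u,v,34).round()[:2] for u in (219,324)])
print('mid mouth',onplane(g,273,316,90).round(), onplane(g,273,372,30).round(),[onplane(g,u,340,52).round()[:2] for u in (241,306)])
E
```

```text
[497.84913397 289.11337402 260.1888491 ]
130 236 306 [493. 328.  52.]
150 236 304 [492. 307.  52.]
170 236 304 [493. 286.  52.]
260 [array([482., 347.,  90.]), array([495., 264.,  52.]), array([496., 247.,  30.])]
285 [array([505., 348.,  90.]), array([495., 264.,  52.]), array([496., 247.,  30.])]
[array([436., 345.]), array([548., 350.])]
[array([436., 303.]), array([551., 307.])]
[array([435., 210.]), array([558., 214.])]
mid mouth [502. 134.  90.] [506.  11.  30.] [array([465.,  75.]), array([544.,  78.])]
```

```bash
python3 -c "
from h import *
goal(490.5,388,115,-45)"
```

```text
shift [ 0.0991 -0.0031  0.1452] rot [-0.0013 -0.7855 -0.0025]
```

Emit:
send_rows:
  targets: [0.099,-0.003,0.145,0,-0.785,0,1,0.099,-0.003,0.145,0,-0.785,0,1,0.099,-0.003,0.145,0,-0.785,0,1,0.099,-0.003,0.145,0,-0.785,0,1,0.099,-0.003,0.145,0,-0.785,0,1,0.099,-0.003,0.145,0,-0.785,0,1,0.099,-0.003,0.145,0,-0.785,0,1,0.099,-0.003,0.145,0,-0.785,0,1,0.099,-0.003,0.145,0,-0.785,0,1,0.099,-0.003,0.145,0,-0.785,0,1,0.099,-0.003,0.145,0,-0.785,0,1,0.099,-0.003,0.145,0,-0.785,0,1]

```text
clock: 2.3
eef_pos: [490.1, 388.7, 116.9]
tcp_rot: [3.139, 0.782, 1.613]
contact_force: [-0.7, -0.3, -0.1]
opening: 0.999
grasp_force: 0.0
```

```bash
python3 - <<'E'
from h import *
g=grab('wrist','w2');s=r.sense();print(s['eef_pos'],s['tcp_rot'],s['qpos'].round(2))
print(g['xyz'],g['attitude'])
goal(494.2,309.5,37,-45)
E
```

```text
[490.15296754 388.61415203 116.79572571] [3.13965464 0.78268136 1.61348918] [ 0.94  0.81  1.29 -0.46  1.68  1.  ]
[481.34882665 559.76170601 193.42905104] [ 2.08437423 -0.00228227  0.04357647]
shift [1.000e-04 4.000e-04 1.124e-01] rot [ 0.0002 -0.0027 -0.0018]
```

View pics/w2.png

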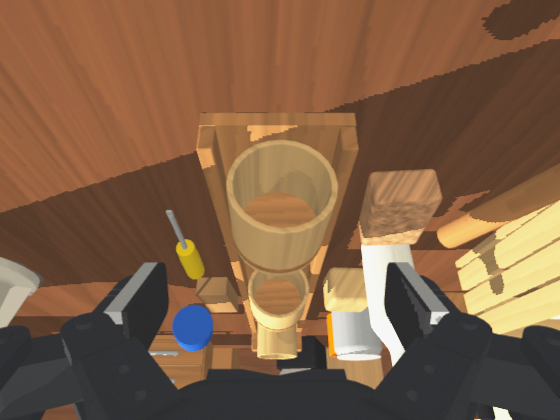

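```bash
python3 - <<'E'
from h import *
g=cams.grab_frame('wrist')
for u,v in((228,188),(282.5,190),(337,188),(282,143)):
    o,d=ray(g,u,v);print((o+d*(347-o[1])/d[1]).round(1))
E
```

```text
[458.1 347.   60.8]
[495.4 347.   61.5]
[533.3 347.   59. ]
[495.5 347.   20.6]
```

```bash
python3 - <<'E'
from h import *
goal(496.6,304,37,-45)
E
```

```text
shift [-0.004   0.0026  0.1162] rot [ 0.0001 -0.0024 -0.0016]
```

Emit:
send_rows:
  targets: [-0.004,0.0026,0.02,0,0,0,1,-0.004,0.0026,0.04,0,0,0,1,-0.004,0.0026,0.06,0,0,0,1,-0.004,0.0026,0.07,0,0,0,1,-0.004,0.0026,0.08,0,0,0,1,-0.004,0.0026,0.09,0,0,0,1,-0.004,0.0026,0.1,0,0,0,1,-0.004,0.0026,0.108,0,0,0,1,-0.004,0.0026,0.116,0,0,0,1,-0.004,0.0026,0.116,0,0,0,1]

```text
clock: 3.23
eef_pos: [495.6, 303.0, 35.1]
tcp_rot: [-3.14, 0.786, 1.617]
contact_force: [-0.5, -0.1, -1.0]
opening: 0.999
grasp_force: 0.0
```

```bash
python3 - <<'E'
from h import *
g=grab('wrist','w3');s=r.sense();print(s['eef_pos'],s['contact_force'])
b=grab('side');t=grab('top')
cv2.imwrite('pics/m1.png',np.hstack([g['color'],cv2.resize(b['color'][80:200,200:320],(240,240)).repeat(1,0) if 0 else cv2.copyMakeBorder(cv2.resize(b['color'][80:220,200:280],(240,420)),0,0,0,0,0)]))
E
```

```text
[495.81065654 303.75135741  35.61563041] [ 0.53619991 -0.37973193  0.96211719]
```

View pics/m1.png

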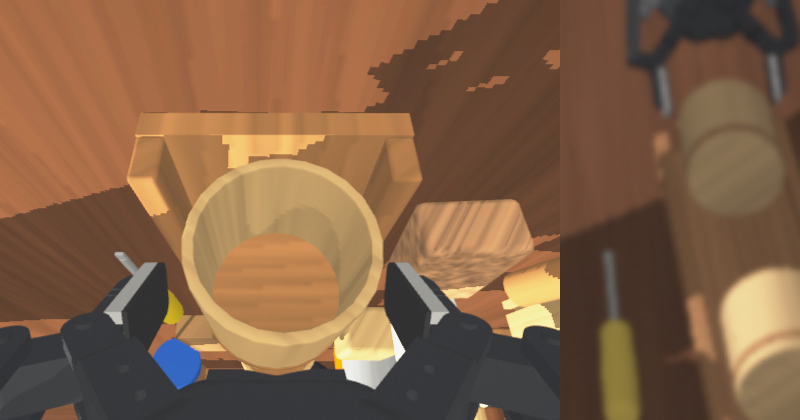

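The beaker's mouth sits between the open fingers, at columns 182–384 against finger pads at 167 and 386. There is no contact force, so I close.

Emit:
send_rows:
  targets: [0,0,0,0,0,0,-1,0,0,0,0,0,0,-1,0,0,0,0,0,0,-1,0,0,0,0,0,0,-1,0,0,0,0,0,0,-1,0,0,0,0,0,0,-1]
  grip_force: 45

```text
clock: 3.88
eef_pos: [496.3, 305.6, 37.4]
tcp_rot: [3.14, 0.784, 1.615]
contact_force: [-2.2, 2.8, 7.0]
opening: 0.86
grasp_force: 49.7
```

```bash
python3 - <<'E'
from h import *
goal(496.5,304,97,-45)
s=r.sense();print(s['opening'],s['grasp_force'],s['contact_force'])
E
```

```text
shift [-0.0432  0.0002 -0.041 ] rot [ 0.0013 -0.0015 -0.0008]
0.8600335679309558 49.71038635703735 [-2.16597635  2.80586914  7.01503901]
```

Emit:
send_rows:
  targets: [-0.01,0,-0.01,0,0,0,-1,-0.02,0,-0.02,0,0,0,-1,-0.035,0,-0.035,0,0,0,-1,-0.05,0,-0.05,0,0,0,-1,-0.06,0,-0.06,0,0,0,-1,-0.06,0,-0.06,0,0,0,-1]

```text
clock: 4.38
eef_pos: [497.4, 305.7, 124.8]
tcp_rot: [3.136, 0.781, 1.612]
contact_force: [0.2, 0.8, -1.6]
opening: 0.854
grasp_force: 52.7
```

```bash
python3 - <<'E'
from h import *
g=grab('wrist');s=r.sense();print(s['eef_pos'],s['contact_force'],s['opening'])
b=grab('side')
cv2.imwrite('pics/m2.png',np.hstack([cv2.resize(g['color'],(400,300)),cv2.resize(b['color'][40:190,180:380],(400,300))]))
goal(496.5,304,150,45)
E
```

```text
[496.81762423 305.21263114 122.8188781 ] [ 0.01384698 -0.80437641 -1.21293151] 0.8521652877639404
shift [-0.0207  0.0003 -0.0198] rot [ 1.1000e-03  1.5688e+00 -0.0000e+00]
```

View pics/m2.png

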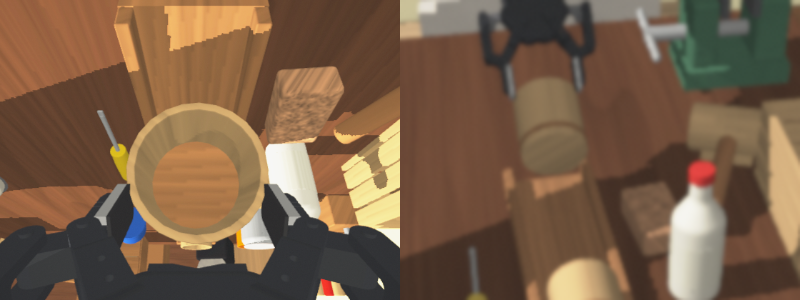

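```bash
python3 - <<'E'
from h import *
goal(497.3,290,140,0);goal(497.3,290,140,45)
E
```

```text
shift [-0.0236  0.0005 -0.0028] rot [ 9.000e-04  7.834e-01 -4.000e-04]
shift [-0.0236  0.0005 -0.0028] rot [ 1.1000e-03  1.5688e+00 -0.0000e+00]
```

Emit:
send_rows:
  targets: [-0.0236,0,-0.0028,0,0.125,0,-1,-0.0236,0,-0.0028,0,0.25,0,-1,-0.0236,0,-0.0028,0,0.375,0,-1,-0.0236,0,-0.0028,0,0.5,0,-1,-0.0236,0,-0.0028,0,0.625,0,-1,-0.0236,0,-0.0028,0,0.75,0,-1,-0.0236,0,-0.0028,0,0.875,0,-1,-0.0236,0,-0.0028,0,1.0,0,-1,-0.0236,0,-0.0028,0,1.125,0,-1,-0.0236,0,-0.0028,0,1.25,0,-1,-0.0236,0,-0.0028,0,1.37,0,-1,-0.0236,0,-0.0028,0,1.49,0,-1]

```text
clock: 5.48
eef_pos: [497.1, 289.2, 139.8]
tcp_rot: [3.139, -0.687, 1.616]
contact_force: [-0.9, 0.1, -2.7]
opening: 0.823
grasp_force: 48.8
```

```bash
python3 - <<'E'
from h import *
g=grab('wrist');s=r.sense();print(s['eef_pos'],s['tcp_rot'],s['contact_force'],s['opening'],s['qpos'].round(2))
b=grab('side');t=grab('top')
cv2.imwrite('pics/m3.png',np.hstack([cv2.resize(g['color'],(400,300)),cv2.resize(b['color'][20:200,180:420],(400,300))]))
goal(497.3,290,140,45)
E
```

```text
[496.11900082 287.61725406 137.34988001] [ 3.13872132 -0.69520264  1.61818739] [-0.19611315 -3.58914053 -5.33115514] 0.8244583824347577 [ 0.09  0.38  2.    0.9   0.96 -0.57]
shift [ 0.0041  0.0018 -0.0008] rot [-0.0025  0.1059 -0.0082]
```

View pics/m3.png

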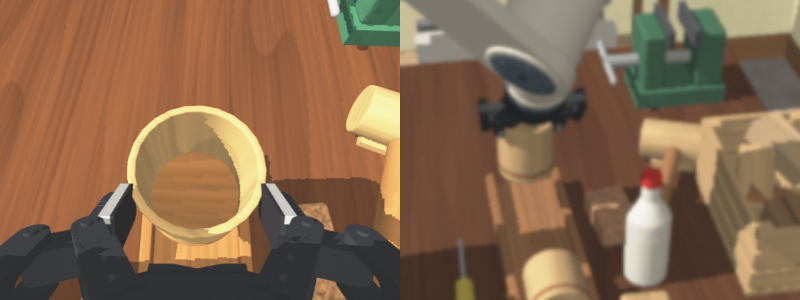

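```bash
python3 - <<'E'
from h import *
goal(497.3,290,75,45)
E
```

```text
shift [-0.0368  0.0023  0.0497] rot [-0.0025  0.1059 -0.0082]
```

Emit:
send_rows:
  targets: [-0.01,0.001,0.012,0,0.08,0,-1,-0.02,0.001,0.025,0,0.08,0,-1,-0.03,0.001,0.037,0,0.08,0,-1,-0.037,0.001,0.047,0,0.08,0,-1,-0.037,0.001,0.047,0,0.08,0,-1]

```text
clock: 6.05
eef_pos: [495.6, 291.2, 77.2]
tcp_rot: [-3.133, -0.758, 1.613]
contact_force: [-1.2, -0.2, -1.8]
opening: 0.823
grasp_force: 49.2
```

```bash
python3 - <<'E'
from h import *
s=r.sense();print(s['eef_pos'],s['tcp_rot'],s['contact_force'],s['opening'])
b=grab('side','s4');t=grab('top')
cv2.imwrite('pics/m4.png',np.hstack([cv2.resize(t['color'][150:300,95:295],(400,300),interpolation=cv2.INTER_CUBIC),cv2.resize(b['color'][50:200,180:380],(400,300),interpolation=cv2.INTER_CUBIC)]))
E
```

```text
[495.59149173 291.20306533  77.17348388] [-3.13340748 -0.75789394  1.6126893 ] [-1.18887545 -0.20057032 -1.82313664] 0.8231344717558896
```

View pics/m4.png

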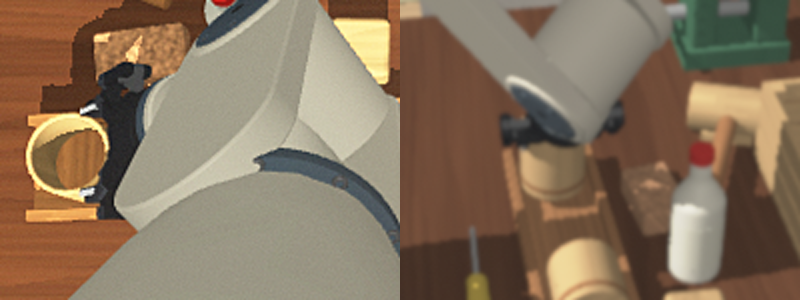

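Emit:
send_rows:
  targets: [-0.003,0.001,0.003,0.004,0.027,0,-1,-0.006,0.001,0.006,0.004,0.027,0,-1,-0.009,0.001,0.009,0.004,0.027,0,-1,-0.009,0.001,0.009,0.004,0.027,0,-1]

```text
clock: 6.48
eef_pos: [498.3, 290.4, 66.7]
tcp_rot: [-3.136, -0.788, 1.615]
contact_force: [0.3, 0.7, -2.2]
opening: 0.825
grasp_force: 49.1
```

```bash
python3 - <<'E'
from h import *
s=r.sense();print(s['eef_pos'],s['tcp_rot'],s['contact_force'],s['wrist_torque'],s['opening'])
t=grab('top','t5');b=grab('side','s5')
# mouth circle in top
h=cv2.cvtColor(t['color'],cv2.COLOR_BGR2HSV)
c=cv2.HoughCircles(cv2.GaussianBlur(cv2.cvtColor(t['color'][180:290,95:200],cv2.COLOR_BGR2GRAY),(3,3),0),cv2.HOUGH_GRADIENT,1,30,param1=80,param2=12,minRadius=17,maxRadius=26)
print(c)
for z in(97,107,120):print(z,[onplane(t,95+k[0],180+k[1],z).round(1) for k in c[0][:3]])
E
```

```text
[498.2871506  290.40200109  66.67419007] [-3.13595719 -0.78761874  1.6154406 ] [ 0.32286462  0.72395396 -2.23326516] [-0.54809561  0.00289042 -0.00515365] 0.8245071966146287
[[[ 38.5  44.5  19.9]
  [ 68.5  22.5  21. ]
  [101.5  28.5  23.1]]]
97 [array([502.9, 280.2,  97. ]), array([546.6, 223.1,  97. ]), array([534.4, 157.1,  97. ])]
107 [array([501.6, 276.2, 107. ]), array([544.7, 219.8, 107. ]), array([532.7, 154.7, 107. ])]
120 [array([499.9, 271. , 120. ]), array([542.3, 215.6, 120. ]), array([530.5, 151.7, 120. ])]
```

Emit:
send_rows:
  targets: [-0.003,0,0.003,0,0,0,-1,-0.0055,0,0.0055,0,0,0,-1,-0.0055,0,0.0055,0,0,0,-1,-0.0055,0,0.0055,0,0,0,-1]

```text
clock: 6.92
eef_pos: [499.5, 291.7, 61.5]
tcp_rot: [-3.139, -0.793, 1.617]
contact_force: [0.2, 2.3, 11.3]
opening: 0.818
grasp_force: 47.6
```

Emit:
send_rows:
  targets: [-0.0015,0,0.0015,0,0,0,-1,-0.003,0,0.003,0,0,0,-1,-0.003,0,0.003,0,0,0,-1]

```text
clock: 7.17
eef_pos: [499.7, 291.1, 56.5]
tcp_rot: [-3.14, -0.791, 1.617]
contact_force: [1.5, -1.0, 8.8]
opening: 0.722
grasp_force: 40.8
```

Emit:
send_rows:
  targets: [0,0,0,0,0,0,1,0,0,0,0,0,0,1,0,0,0,0,0,0,1,0,0,0,0,0,0,1,0,0,0,0,0,0,1]

```text
clock: 7.58
eef_pos: [498.3, 290.3, 54.8]
tcp_rot: [-3.136, -0.789, 1.615]
contact_force: [0.6, 0.8, -0.6]
opening: 1.001
grasp_force: 0.0
```

Emit:
send_rows:
  targets: [0,0,-0.02,0,0,0,1,0,0,-0.05,0,0,0,1,0,0,-0.08,0,0,0,1,0,0,-0.11,0,0,0,1,0,0,-0.11,0,0,0,1]

```text
clock: 8.0
eef_pos: [505.1, 209.8, 135.5]
tcp_rot: [3.139, -0.788, 1.619]
contact_force: [1.7, 0.0, 0.1]
opening: 0.999
grasp_force: 0.0
```

```bash
python3 - <<'E'
from h import *
s=r.sense();print(s['eef_pos'],s['contact_force'])
t=grab('top','t6');b=grab('side','s6');w=grab('wrist','w6')
print(w['xyz'],w['attitude'])
cv2.imwrite('pics/m6.png',np.vstack([np.hstack([w['color'][:, :],cv2.resize(t['color'][150:360,75:195],(240,420),interpolation=cv2.INTER_CUBIC)]),cv2.resize(b['color'][60:141,200:560],(800,180))]))
E
```

```text
[505.07342067 209.83216097 135.52195529] [1.72510143 0.01030179 0.12354743]
[505.99075281 136.36767539 305.44505521] [-2.62776870e+00  8.94975987e-04  4.62880821e-02]
```

```bash
cat >> h.py <<'E'
def bbox(g,cx,cy,z0=12,h=85):
    a=np.linspace(0,2*np.pi,60);P=[proj(g,(cx+40*np.cos(t),cy+40*np.sin(t),z)) for t in a for z in(z0,z0+h)]
    P=np.array(P);return P.min(0).round().tolist()+P.max(0).round().tolist()
def comps(im,lo=(14,40,90),hi=(30,150,255),amin=300,roi=None):
    m=cv2.inRange(cv2.cvtColor(im,cv2.COLOR_BGR2HSV),lo,hi)
    m=cv2.morphologyEx(m,cv2.MORPH_CLOSE,np.ones((3,3)))
    n,l,s,c=cv2.connectedComponentsWithStats(m)
    return [(s[i].tolist(),c[i].round().tolist()) for i in range(1,n) if s[i][4]>amin]
E
python3 - <<'E'
from h import *
for n in('top','side','wrist'):
    g=cams.grab_frame(n);print(n,'expect xyxy',bbox(g,497,288));[print(' xywhA',*c) for c in comps(g['color'])]
    h=cv2.cvtColor(g['color'],cv2.COLOR_BGR2HSV)
    u,v=map(int,proj(g,(497,288,97)));print([h[min(419,max(0,v+dv)),u].tolist() for dv in(-30,-20,-10,0,10,20,30)])
E
```

```text
top expect xyxy [109.0, 207.0, 163.0, 251.0]
 xywhA [374, 6, 33, 59, 665] [390.0, 35.0]
 xywhA [426, 12, 33, 47, 686] [442.0, 35.0]
 xywhA [73, 18, 180, 134, 14550] [171.0, 76.0]
 xywhA [320, 71, 120, 13, 939] [377.0, 77.0]
 xywhA [303, 115, 34, 39, 312] [321.0, 133.0]
 xywhA [142, 161, 48, 35, 1107] [162.0, 177.0]
 xywhA [356, 181, 68, 70, 1337] [389.0, 216.0]
 xywhA [433, 199, 15, 46, 414] [441.0, 224.0]
 xywhA [108, 206, 65, 43, 1411] [135.0, 228.0]
 xywhA [165, 259, 127, 161, 4806] [220.0, 361.0]
 xywhA [421, 361, 47, 59, 850] [445.0, 399.0]
 xywhA [373, 387, 58, 33, 690] [403.0, 405.0]
[[10, 167, 87], [30, 65, 255], [18, 127, 114], [14, 159, 184], [14, 163, 185], [15, 149, 219], [16, 150, 241]]
side expect xyxy [239.0, 107.0, 273.0, 154.0]
 xywhA [0, 0, 20, 79, 1256] [8.0, 35.0]
 xywhA [143, 0, 99, 101, 1054] [168.0, 46.0]
 xywhA [197, 0, 62, 31, 1332] [225.0, 16.0]
 xywhA [283, 0, 277, 241, 24924] [479.0, 72.0]
 xywhA [323, 84, 144, 114, 10004] [403.0, 138.0]
 xywhA [238, 122, 45, 33, 980] [258.0, 138.0]
 xywhA [250, 160, 48, 64, 2076] [274.0, 195.0]
 xywhA [213, 186, 14, 38, 431] [219.0, 205.0]
 xywhA [311, 191, 36, 42, 1243] [328.0, 213.0]
 xywhA [480, 202, 40, 61, 1047] [501.0, 235.0]
 xywhA [220, 232, 34, 57, 1334] [236.0, 261.0]
 xywhA [512, 258, 40, 56, 1169] [531.0, 284.0]
 xywhA [276, 266, 54, 68, 2773] [302.0, 299.0]
[[23, 33, 155], [22, 31, 156], [104, 43, 77], [100, 15, 50], [17, 103, 188], [17, 102, 175], [17, 103, 173]]
wrist expect xyxy [219.0, 119.0, 334.0, 261.0]
 xywhA [467, 71, 93, 242, 12478] [521.0, 172.0]
 xywhA [187, 117, 171, 268, 35039] [273.0, 256.0]
 xywhA [369, 206, 113, 113, 6257] [422.0, 251.0]
[[18, 117, 177], [18, 120, 177], [18, 118, 177], [18, 117, 176], [18, 115, 159], [14, 149, 195], [14, 146, 169]]
```

```bash
python3 - <<'E'
from h import *
g=cams.grab_frame('side');T=np.array([495.8,303.5,35.5]);d=np.array([.03,-.707,-.707])
for L in(0,12,25,35,45):print(L,[np.round(proj(g,T-L*d+np.array([sx,0.045*sx,0]))) for sx in(-50,50)])
goal(504,75+72,115,-45)
s=r.sense();print(s['eef_pos'])
E
```

```text
0 [array([236., 136.]), array([275., 131.])]
12 [array([236., 131.]), array([275., 126.])]
25 [array([235., 126.]), array([274., 121.])]
35 [array([234., 122.]), array([273., 117.])]
45 [array([234., 118.]), array([273., 113.])]
shift [-0.0584 -0.0008 -0.0353] rot [-0.0059 -1.5747  0.0045]
[501.65036327 213.15922054 131.53928131]
```

```bash
python3 - <<'E'
from h import *
goal(503.5,135,120,-45)
E
```

```text
shift [-0.0632 -0.0019 -0.0473] rot [-0.0059 -1.5747  0.0045]
```

Emit:
send_rows:
  targets: [-0.02,-0.002,-0.05,0,-0.12,0,1,-0.05,-0.002,-0.06,0,-0.24,0,1,-0.0632,-0.002,-0.06,0,-0.36,0,1,-0.0632,-0.002,-0.06,0,-0.48,0,1,-0.0632,-0.002,-0.06,-0.002,-0.6,0.001,1,-0.0632,-0.002,-0.06,-0.003,-0.72,0.002,1,-0.0632,-0.002,-0.055,-0.003,-0.84,0.003,1,-0.0632,-0.002,-0.05,-0.004,-0.96,0.003,1,-0.0632,-0.002,-0.047,-0.005,-1.08,0.004,1,-0.0632,-0.002,-0.047,-0.006,-1.2,0.004,1,-0.0632,-0.002,-0.047,-0.006,-1.32,0.004,1,-0.0632,-0.002,-0.047,-0.006,-1.44,0.004,1]

```text
clock: 9.35
eef_pos: [504.4, 136.1, 121.1]
tcp_rot: [3.136, 0.656, 1.614]
contact_force: [0.6, -0.3, -0.6]
opening: 1.0
grasp_force: 0.0
```

```bash
python3 - <<'E'
from h import *
goal(503.5,135,120,-45)
E
```

```text
shift [-0.0002 -0.001   0.0015] rot [ 0.0041 -0.129  -0.0015]
```

Emit:
send_rows:
  targets: [0,-0.001,0.001,0.004,-0.125,0,1,0,-0.001,0.001,0.004,-0.129,0,1,0,-0.001,0.001,0.004,-0.129,0,1,0,-0.001,0.001,0.004,-0.129,0,1]

```text
clock: 9.68
eef_pos: [502.9, 134.0, 119.4]
tcp_rot: [-3.138, 0.778, 1.616]
contact_force: [0.7, -0.1, 0.8]
opening: 0.998
grasp_force: 0.0
```

```bash
python3 - <<'E'
from h import *
g=grab('wrist','w7');s=r.sense();print(s['eef_pos'],s['tcp_rot'])
print('expected mouth rim px for mouth y=93.5 at x=505.7, z52:')
a=np.linspace(0,2*np.pi,60);P=np.array([proj(g,(505.7+40*np.cos(t),93.5,52+40*np.sin(t))) for t in a]);print(P.min(0).round(1),P.max(0).round(1))
for c in comps(g['color']):print(c)
h=cv2.cvtColor(g['color'],cv2.COLOR_BGR2HSV)
v=int((P[:,1].min()+P[:,1].max())/2)
print(v,[ (u,h[v,u].tolist()) for u in range(205,360,3)])
E
```

```text
[503.22125146 133.59975911 120.18464802] [-3.13980016  0.77737353  1.61341668]
expected mouth rim px for mouth y=93.5 at x=505.7, z52:
[221.9 130.9] [336.3 226.1]
([151, 0, 249, 338, 43413], [273.0, 127.0])
([451, 0, 109, 39, 3672], [507.0, 17.0])
([350, 170, 92, 79, 6181], [394.0, 209.0])
([146, 196, 74, 69, 3598], [184.0, 229.0])
([148, 315, 89, 74, 3811], [191.0, 352.0])
([332, 334, 67, 55, 2489], [367.0, 358.0])
([474, 403, 35, 17, 424], [490.0, 413.0])
178 [(205, [14, 139, 97]), (208, [14, 144, 115]), (211, [14, 143, 116]), (214, [14, 145, 116]), (217, [14, 145, 123]), (220, [15, 141, 96]), (223, [18, 123, 184]), (226, [18, 122, 157]), (229, [17, 116, 121]), (232, [18, 112, 114]), (235, [18, 117, 116]), (238, [18, 115, 124]), (241, [18, 118, 123]), (244, [18, 117, 129]), (247, [18, 116, 125]), (250, [18, 116, 130]), (253, [18, 115, 122]), (256, [17, 117, 120]), (259, [18, 119, 135]), (262, [18, 118, 138]), (265, [18, 121, 139]), (268, [18, 120, 138]), (271, [18, 119, 137]), (274, [19, 118, 130]), (277, [18, 118, 117]), (280, [17, 120, 123]), (283, [18, 118, 125]), (286, [17, 117, 124]), (289, [18, 117, 122]), (292, [18, 116, 123]), (295, [18, 117, 124]), (298, [18, 118, 123]), (301, [18, 117, 122]), (304, [18, 117, 122]), (307, [17, 117, 120]), (310, [18, 118, 117]), (313, [18, 116, 125]), (316, [18, 116, 125]), (319, [17, 116, 121]), (322, [18, 117, 118]), (325, [18, 113, 117]), (328, [18, 117, 118]), (331, [18, 123, 160]), (334, [18, 123, 160]), (337, [15, 146, 115]), (340, [14, 143, 116]), (343, [14, 143, 116]), (346, [14, 149, 116]), (349, [11, 129, 71]), (352, [12, 135, 72]), (355, [11, 135, 72]), (358, [11, 133, 71])]
```

```bash
python3 - <<'E'
from h import *
goal(509,31,14.5,-45)
E
```

```text
shift [0.0009 0.0017 0.1474] rot [-0.0036 -0.008  -0.0018]
```

Emit:
send_rows:
  targets: [0.001,0.0017,0.03,0,-0.004,0,1,0.001,0.0017,0.055,0,-0.004,0,1,0.001,0.0017,0.075,0,-0.004,0,1,0.001,0.0017,0.09,0,-0.004,0,1,0.001,0.0017,0.105,0,-0.004,0,1,0.001,0.0017,0.118,0,-0.004,0,1,0.001,0.0017,0.125,0,-0.004,0,1,0.001,0.0017,0.125,0,-0.004,0,1]

```text
clock: 10.4
eef_pos: [508.1, 45.2, 30.4]
tcp_rot: [-3.139, 0.783, 1.612]
contact_force: [-0.2, -0.8, 0.2]
opening: 1.002
grasp_force: 0.0
```

Emit:
send_rows:
  targets: [0,0,0.006,0,0,0,1,0,0,0.012,0,0,0,1,0,0,0.012,0,0,0,1]

```text
clock: 10.65
eef_pos: [508.7, 38.0, 21.6]
tcp_rot: [-3.14, 0.784, 1.614]
contact_force: [0.0, -0.8, 0.1]
opening: 0.997
grasp_force: 0.0
```

```bash
python3 - <<'E'
from h import *
goal(509,31,14.5,-45)
s=r.sense();print(s['eef_pos'],s['contact_force'],s['wrist_torque'])
E
```

```text
shift [0.0001 0.     0.0099] rot [-0.0035 -0.0015 -0.0016]
[508.7135962   37.95486399  21.57944216] [ 0.03421999 -0.78300493  0.05022118] [ 0.3758202   0.03267655 -0.05019859]
```

Emit:
send_rows:
  targets: [0,0,0.004,0,0,0,1,0,0,0.008,0,0,0,1,0,0,0.008,0,0,0,1]

```text
clock: 10.9
eef_pos: [508.8, 32.4, 15.8]
tcp_rot: [-3.139, 0.784, 1.614]
contact_force: [-0.4, -0.5, -1.1]
opening: 1.002
grasp_force: 0.0
```

Emit:
send_rows:
  targets: [0,0,0,0,0,0,-1,0,0,0,0,0,0,-1,0,0,0,0,0,0,-1,0,0,0,0,0,0,-1,0,0,0,0,0,0,-1,0,0,0,0,0,0,-1]
  grip_force: 40

```text
clock: 11.4
eef_pos: [509.1, 32.7, 16.3]
tcp_rot: [-3.14, 0.784, 1.614]
contact_force: [-0.5, 1.0, 1.5]
opening: 0.911
grasp_force: 47.9
```

Emit:
send_rows:
  targets: [-0.01,0,-0.01,0,0,0,-1,-0.02,0,-0.02,0,0,0,-1,-0.035,0,-0.035,0,0,0,-1,-0.05,0,-0.05,0,0,0,-1,-0.06,0,-0.06,0,0,0,-1,-0.06,0,-0.06,0,0,0,-1]

```text
clock: 11.9
eef_pos: [510.8, 33.4, 104.4]
tcp_rot: [3.136, 0.782, 1.609]
contact_force: [0.9, 0.7, -0.4]
opening: 0.912
grasp_force: 48.9
```

```bash
python3 - <<'E'
from h import *
s=r.sense();print(s['eef_pos'],s['contact_force'],s['opening'])
goal(505.3,112,105,45)
E
```

```text
[510.76833351  33.39679152 104.39718998] [ 0.8973925   0.71666417 -0.40764283] 0.911986851111405
shift [ 0.0555 -0.0022 -0.0559] rot [ 0.004   1.5673 -0.0038]
```

Emit:
send_rows:
  targets: [0.005,0,-0.005,0,0.12,0,-1,0.01,0,-0.01,0,0.24,0,-1,0.015,0,-0.015,0,0.36,0,-1,0.02,0,-0.02,0,0.48,0,-1,0.025,-0.001,-0.025,0,0.6,0,-1,0.03,-0.001,-0.03,0,0.72,0,-1,0.035,-0.001,-0.035,0.001,0.84,0,-1,0.04,-0.002,-0.04,0.002,0.96,-0.001,-1,0.045,-0.002,-0.045,0.003,1.08,-0.002,-1,0.05,-0.002,-0.05,0.004,1.2,-0.003,-1,0.0555,-0.002,-0.056,0.004,1.32,-0.004,-1,0.0555,-0.002,-0.056,0.004,1.44,-0.004,-1]

```text
clock: 12.9
eef_pos: [504.7, 111.7, 102.5]
tcp_rot: [-3.14, -0.662, 1.614]
contact_force: [-1.1, -0.2, -2.3]
opening: 0.91
grasp_force: 48.9
```

```bash
python3 - <<'E'
from h import *
s=r.sense();print(s['eef_pos'],s['tcp_rot'],s['contact_force'],s['opening'])
goal(505.3,112,55,45)
E
```

```text
[504.6856865  111.66520291 102.54755742] [-3.13967223 -0.66151588  1.61383708] [-1.10955483 -0.18481454 -2.25439223] 0.9103284451884734
shift [-0.029   0.0007  0.0377] rot [-0.0005  0.1239 -0.0017]
```

Emit:
send_rows:
  targets: [-0.005,0.0005,0.006,0,0.12,0,-1,-0.013,0.0005,0.017,0,0.124,0,-1,-0.021,0.0005,0.027,0,0.124,0,-1,-0.029,0.0005,0.038,0,0.124,0,-1,-0.034,0.0005,0.044,0,0.124,0,-1,-0.034,0.0005,0.044,0,0.124,0,-1,-0.034,0.0005,0.044,0,0.124,0,-1]

```text
clock: 13.48
eef_pos: [503.9, 112.0, 46.0]
tcp_rot: [-3.134, -0.78, 1.612]
contact_force: [0.1, 0.2, -1.4]
opening: 0.913
grasp_force: 48.9
```

```bash
python3 - <<'E'
from h import *
s=r.sense();print(s['eef_pos'],s['tcp_rot'],s['contact_force'],s['opening'])
g=grab('side');print(bbox(g,507,72,22));print([c for c in comps(g['color']) if 230<c[1][0]<320])
goal(505.3,112,38,45)
E
```

```text
[503.89242072 111.95710589  46.01387439] [-3.13402162 -0.77973645  1.61198979] [ 0.06331099  0.15467053 -1.40425961] 0.9134751641229428
[253.0, 158.0, 291.0, 212.0]
[([231, 106, 59, 49, 1329], [259.0, 127.0]), ([246, 184, 73, 28, 547], [267.0, 200.0]), ([220, 232, 34, 57, 1352], [236.0, 260.0]), ([277, 266, 53, 68, 2805], [302.0, 300.0])]
shift [-0.0058  0.0011  0.0061] rot [-0.0041  0.0058 -0.0024]
```

Emit:
send_rows:
  targets: [-0.002,0.001,0.002,-0.004,0.004,0,-1,-0.0045,0.001,0.0045,-0.004,0.004,0,-1,-0.0045,0.001,0.0045,-0.004,0.004,0,-1,-0.0045,0.001,0.0045,-0.004,0.004,0,-1]

```text
clock: 13.87
eef_pos: [505.1, 111.3, 39.6]
tcp_rot: [-3.139, -0.784, 1.611]
contact_force: [0.6, -0.5, -2.0]
opening: 0.911
grasp_force: 48.9
```

Emit:
send_rows:
  targets: [-0.001,0,0.001,0,0,0,-1,-0.0015,0,0.0015,0,0,0,-1,-0.0015,0,0.0015,0,0,0,-1]

```text
clock: 14.12
eef_pos: [505.0, 111.2, 37.3]
tcp_rot: [-3.138, -0.784, 1.611]
contact_force: [-0.2, 0.1, -1.6]
opening: 0.914
grasp_force: 48.9
```

Emit:
send_rows:
  targets: [-0.001,0,0.001,0,0,0,-1,-0.0015,0,0.0015,0,0,0,-1,-0.0015,0,0.0015,0,0,0,-1]

```text
clock: 14.37
eef_pos: [505.1, 111.3, 36.7]
tcp_rot: [-3.139, -0.786, 1.612]
contact_force: [-4.3, -6.8, 13.9]
opening: 0.911
grasp_force: 50.7
```

Emit:
send_rows:
  targets: [-0.001,0,0.001,0,0,0,-1,-0.0015,0,0.0015,0,0,0,-1,-0.0015,0,0.0015,0,0,0,-1]

```text
clock: 14.62
eef_pos: [505.2, 111.6, 36.5]
tcp_rot: [-3.141, -0.789, 1.614]
contact_force: [-8.6, -11.9, 29.7]
opening: 0.911
grasp_force: 52.1
```

Emit:
send_rows:
  targets: [0.0015,0,-0.0015,0,0,0,-1,0.0015,0,-0.0015,0,0,0,-1,0.0015,0,-0.0015,0,0,0,1,0.0015,0,-0.0015,0,0,0,1,0.0015,0,-0.0015,0,0,0,1,0.0015,0,-0.0015,0,0,0,1]

```text
clock: 15.12
eef_pos: [504.9, 111.3, 35.1]
tcp_rot: [-3.138, -0.784, 1.611]
contact_force: [-0.3, -0.3, -0.1]
opening: 0.997
grasp_force: 0.0
```

Emit:
send_rows:
  targets: [0,0,-0.015,0,0,0,1,0,0,-0.03,0,0,0,1,0,0,-0.06,0,0,0,1,0,0,-0.09,0,0,0,1,0,0,-0.12,0,0,0,1,0,0,-0.15,0,0,0,1,0,0,-0.15,0,0,0,1]

```text
clock: 15.7
eef_pos: [512.7, 0.3, 145.8]
tcp_rot: [3.136, -0.78, 1.614]
contact_force: [1.2, 0.4, 0.2]
opening: 1.001
grasp_force: 0.0
```

```bash
python3 - <<'E'
from h import *
s=r.sense();print(s['eef_pos'],s['contact_force'])
for n in('top','side'):
    g=cams.grab_frame(n);print(n,bbox(g,507,72),bbox(g,497,288))
    for c in comps(g['color']):
        if 95<c[1][0]<330 and 110<c[1][1]<310:print(c)
goal(500,300,210,0)
E
```

```text
[5.12660151e+02 3.39668574e-01 1.45794691e+02] [1.20861249 0.37129986 0.21871614]
top [219.0, 202.0, 263.0, 246.0] [109.0, 207.0, 163.0, 251.0]
([259, 159, 32, 34, 1011], [274.0, 175.0])
([142, 162, 49, 33, 1331], [166.0, 178.0])
([218, 198, 99, 48, 2601], [273.0, 219.0])
([108, 205, 73, 44, 2046], [145.0, 226.0])
([287, 258, 59, 30, 1379], [316.0, 273.0])
side [253.0, 161.0, 291.0, 215.0] [239.0, 107.0, 273.0, 154.0]
([195, 56, 98, 96, 1241], [257.0, 123.0])
([247, 184, 43, 34, 813], [266.0, 201.0])
([213, 186, 14, 38, 429], [219.0, 205.0])
([219, 232, 35, 57, 1373], [236.0, 260.0])
([275, 266, 57, 68, 2801], [302.0, 299.0])
shift [0.2578 0.0014 0.1613] rot [ 0.002  -0.7822 -0.0046]
```

```bash
python3 - <<'E'
from h import *
goal(505,150,240,0);goal(491,405,220,-35)
E
```

```text
shift [0.1725 0.0004 0.0342] rot [ 0.002  -0.7822 -0.0046]
shift [ 0.3395 -0.0033  0.2284] rot [ 6.000e-04 -1.393e+00 -5.300e-03]
```

Emit:
send_rows:
  targets: [0.03,0,-0.015,0,-0.12,0,-1,0.06,0,-0.02,0,-0.24,0,-1,0.09,0,-0.02,0,-0.36,0,-1,0.12,0,-0.01,0,-0.48,0,-1,0.148,0,0.01,0,-0.6,-0.003,-1,0.1725,0,0.034,0,-0.72,-0.004,-1,0.2,0,0.06,0,-0.84,-0.004,-1,0.226,-0.001,0.09,0,-0.96,-0.005,-1,0.252,-0.002,0.12,0,-1.08,-0.005,-1,0.28,-0.003,0.148,0,-1.2,-0.005,-1,0.308,-0.003,0.177,0,-1.32,-0.005,-1,0.335,-0.003,0.206,0,-1.393,-0.005,-1]

```text
clock: 16.8
eef_pos: [490.1, 376.8, 233.4]
tcp_rot: [3.14, 0.598, 1.618]
contact_force: [3.6, 0.2, 1.5]
opening: -0.001
grasp_force: 0.0
```

```bash
python3 - <<'E'
from h import *
s=r.sense();print(s['eef_pos'],s['tcp_rot'],s['contact_force'],s['opening'])
goal(491.5,405,30,-35)
E
```

```text
[490.07292555 376.824985   233.36435615] [3.13966641 0.59758102 1.61821041] [3.62648822 0.16315919 1.45257143] -0.0012858027047539303
shift [0.1376 0.0025 0.1523] rot [ 0.0032 -0.0133  0.0018]
```

Emit:
send_rows:
  targets: [0.03,0.002,0.02,0,0,0,-1,0.055,0.002,0.045,0,0,0,-1,0.08,0.002,0.075,0,0,0,-1,0.105,0.002,0.105,0,0,0,-1,0.125,0.002,0.135,0,0,0,-1,0.137,0.002,0.152,0,0,0,-1,0.137,0.002,0.152,0,0,0,-1]

```text
clock: 17.38
eef_pos: [488.2, 400.0, 24.0]
tcp_rot: [-3.13, 0.599, 1.625]
contact_force: [-1.0, -1.0, 0.1]
opening: 0.003
grasp_force: 0.0
```

```bash
python3 - <<'E'
from h import *
s=r.sense();print(s['eef_pos'],s['tcp_rot'],s['contact_force'])
goal(494.5,340,28,-35)
for n in('top','side','wrist'):g=grab(n,n+'8')
g=cv2.imread('pics/wrist8.png')
t=cv2.imread('pics/top8.png');b=cv2.imread('pics/side8.png')
cv2.imwrite('pics/m8.png',np.vstack([np.hstack([cv2.resize(g,(400,300)),cv2.resize(b[60:360,150:550],(400,300))]),cv2.resize(t[150:300,60:460],(800,300))]))
E
```

```text
[488.20222939 399.98934428  23.99362202] [-3.1304993   0.59917764  1.62468575] [-0.98465647 -0.99763904  0.06332356]
shift [-0.052   0.0034  0.0306] rot [-0.0062 -0.0116  0.0072]
```

```bash
python3 - <<'E'
from h import *
goal(493,360,28,-35);goal(498,280,28,-35)
E
```

```text
shift [-0.0342 -0.0008  0.0265] rot [-0.0001 -0.0186  0.0027]
shift [-0.1007  0.0004  0.0712] rot [-0.0001 -0.0186  0.0027]
```

Emit:
send_rows:
  targets: [-0.017,0,0.013,0,-0.018,0,-1,-0.034,0,0.0265,0,-0.018,0,-1,-0.044,0,0.033,0,-0.018,0,-1,-0.05,0,0.037,0,-0.018,0,-1,-0.056,0,0.041,0,-0.018,0,-1,-0.062,0,0.045,0,-0.018,0,-1,-0.068,0,0.049,0,-0.018,0,-1,-0.074,0,0.053,0,-0.018,0,-1,-0.08,0,0.057,0,-0.018,0,-1,-0.086,0,0.061,0,-0.018,0,-1,-0.092,0,0.065,0,-0.018,0,-1,-0.1,0,0.071,0,-0.018,0,-1]

```text
clock: 18.53
eef_pos: [497.4, 280.3, 26.9]
tcp_rot: [-3.14, 0.609, 1.619]
contact_force: [-0.8, 2.2, 0.1]
opening: -0.003
grasp_force: 1.1
```

```bash
python3 - <<'E'
from h import *
s=r.sense();print(s['eef_pos'],s['tcp_rot'],s['contact_force'])
for n in('top','side'):
    g=cams.grab_frame(n);print(n,[(y,bbox(g,509.9-.0455*y,y)) for y in(245,265,288)])
    for c in comps(g['color']):
        if 95<c[1][0]<330 and 100<c[1][1]<310:print(c)
goal(504,150,28,-35)
E
```

```text
[497.4324117  280.2947106   26.89324947] [-3.13951051  0.60949033  1.61919885] [-0.8446957   2.24253952  0.11613303]
top [(245, [131.0, 206.0, 183.0, 250.0]), (265, [121.0, 207.0, 174.0, 250.0]), (288, [109.0, 207.0, 163.0, 251.0])]
([259, 158, 31, 35, 1008], [274.0, 175.0])
([142, 162, 49, 34, 1347], [166.0, 178.0])
([198, 194, 226, 52, 6076], [318.0, 217.0])
([116, 205, 63, 44, 1406], [149.0, 227.0])
([287, 258, 59, 30, 1352], [316.0, 273.0])
side [(245, [242.0, 117.0, 276.0, 165.0]), (265, [241.0, 112.0, 275.0, 160.0]), (288, [239.0, 107.0, 273.0, 154.0])]
([239, 116, 56, 99, 3565], [267.0, 166.0])
([213, 186, 14, 38, 432], [219.0, 205.0])
([310, 190, 37, 43, 1254], [328.0, 212.0])
([220, 232, 34, 57, 1332], [236.0, 261.0])
([274, 266, 57, 69, 2812], [302.0, 300.0])
shift [-0.106   0.0008  0.073 ] rot [-0.0016  0.0007  0.0023]
```

Emit:
send_rows:
  targets: [-0.008,0,0.0055,0,0,0,-1,-0.016,0,0.011,0,0,0,-1,-0.024,0,0.0165,0,0,0,-1,-0.032,0,0.022,0,0,0,-1,-0.04,0,0.0275,0,0,0,-1,-0.048,0,0.033,0,0,0,-1,-0.056,0,0.0385,0,0,0,-1,-0.064,0,0.044,0,0,0,-1,-0.07,0,0.048,0,0,0,-1,-0.076,0,0.052,0,0,0,-1,-0.082,0,0.056,0,0,0,-1,-0.088,0,0.06,0,0,0,-1]

```text
clock: 19.63
eef_pos: [502.6, 173.7, 28.2]
tcp_rot: [-3.14, 0.61, 1.619]
contact_force: [0.5, 2.0, -0.4]
opening: 0.001
grasp_force: 0.9
```

```bash
python3 - <<'E'
from h import *
goal(507.5,60,28,-35)
E
```

```text
shift [-0.0932 -0.0005  0.0653] rot [-0.0002 -0.0013  0.0023]
```

Emit:
send_rows:
  targets: [-0.008,0,0.0056,0,0,0,-1,-0.016,0,0.0112,0,0,0,-1,-0.024,0,0.0168,0,0,0,-1,-0.032,0,0.0224,0,0,0,-1,-0.04,0,0.028,0,0,0,-1,-0.048,0,0.0336,0,0,0,-1,-0.056,0,0.0392,0,0,0,-1,-0.064,0,0.0448,0,0,0,-1,-0.072,0,0.0504,0,0,0,-1,-0.08,0,0.056,0,0,0,-1,-0.086,0,0.0602,0,0,0,-1,-0.093,0,0.0652,0,0,0,-1]

```text
clock: 20.63
eef_pos: [507.8, 59.9, 28.0]
tcp_rot: [-3.139, 0.61, 1.619]
contact_force: [-0.3, 1.1, 0.2]
opening: 0.002
grasp_force: 0.9
```

```bash
python3 - <<'E'
from h import *
goal(511.5,-30,28,-35)
for n in('top','side'):
    g=cams.grab_frame(n);print(n,[(y,bbox(g,509.9-.0455*y,y)) for y in(35,-45,-225)])
    for c in comps(g['color']):
        if 95<c[1][0]<430 and 100<c[1][1]<350:print(c)
E
```

```text
shift [-0.0737 -0.0005  0.0515] rot [-0.0005 -0.001   0.0023]
top [(35, [238.0, 201.0, 280.0, 245.0]), (-45, [279.0, 199.0, 320.0, 244.0]), (-225, [363.0, 195.0, 413.0, 240.0])]
([259, 159, 32, 34, 1017], [274.0, 175.0])
([140, 161, 52, 41, 1315], [166.0, 178.0])
([225, 194, 199, 50, 4755], [336.0, 217.0])
([275, 241, 155, 12, 760], [353.0, 247.0])
([287, 258, 59, 30, 1374], [316.0, 273.0])
side [(35, [255.0, 172.0, 294.0, 227.0]), (-45, [262.0, 198.0, 303.0, 255.0]), (-225, [279.0, 267.0, 326.0, 332.0])]
([323, 85, 144, 113, 9961], [403.0, 138.0])
([252, 173, 55, 86, 3423], [279.0, 215.0])
([213, 186, 14, 37, 429], [219.0, 205.0])
([312, 191, 35, 42, 1206], [328.0, 213.0])
([220, 232, 34, 57, 1328], [236.0, 261.0])
([275, 266, 54, 70, 2792], [302.0, 300.0])
```

Emit:
send_rows:
  targets: [-0.007,0,0.0049,0,0,0,-1,-0.014,0,0.0098,0,0,0,-1,-0.021,0,0.0147,0,0,0,-1,-0.028,0,0.0196,0,0,0,-1,-0.035,0,0.0245,0,0,0,-1,-0.042,0,0.0294,0,0,0,-1,-0.049,0,0.0343,0,0,0,-1,-0.055,0,0.0385,0,0,0,-1,-0.06,0,0.042,0,0,0,-1,-0.065,0,0.0455,0,0,0,-1,-0.07,0,0.049,0,0,0,-1,-0.075,0,0.0525,0,0,0,-1]

```text
clock: 21.73
eef_pos: [512.1, -31.4, 27.9]
tcp_rot: [-3.139, 0.61, 1.619]
contact_force: [1.0, 2.4, 0.7]
opening: 0.001
grasp_force: 1.0
```

Emit:
send_rows:
  targets: [-0.004,0,0.0028,0,0,0,-1,-0.008,0,0.0056,0,0,0,-1,-0.012,0,0.0084,0,0,0,-1,-0.016,0,0.0112,0,0,0,-1,-0.02,0,0.014,0,0,0,-1,-0.024,0,0.0168,0,0,0,-1,-0.028,0,0.0196,0,0,0,-1,-0.031,0,0.0217,0,0,0,-1,-0.034,0,0.0238,0,0,0,-1,-0.037,0,0.0259,0,0,0,-1]

```text
clock: 22.57
eef_pos: [514.1, -76.3, 27.9]
tcp_rot: [-3.139, 0.61, 1.619]
contact_force: [0.3, 3.4, 1.9]
opening: -0.0
grasp_force: 1.6
```

```bash
python3 - <<'E'
from h import *
goal(513.8,-95,28,-35)
print(r.sense()['eef_pos'],r.sense()['contact_force'])
for n in('top','side'):
    g=cams.grab_frame(n);print(n,[(y,bbox(g,509.9-.0455*y,y)) for y in(-116,-196,-276)])
    for c in comps(g['color']):
        if 95<c[1][0]<430 and 100<c[1][1]<350:print(c)
E
```

```text
shift [-0.0153 -0.0012  0.0106] rot [-0.0006 -0.0008  0.0024]
[514.14968006 -76.31649709  27.90389728] [0.29874145 3.39391357 1.89289198]
top [(-116, [312.0, 198.0, 356.0, 242.0]), (-196, [349.0, 196.0, 398.0, 240.0]), (-276, [387.0, 194.0, 439.0, 239.0])]
([259, 158, 34, 37, 949], [274.0, 174.0])
([271, 189, 178, 68, 4059], [379.0, 224.0])
([202, 234, 58, 26, 590], [232.0, 246.0])
([287, 258, 59, 30, 1377], [316.0, 273.0])
side [(-116, [268.0, 223.0, 311.0, 283.0]), (-196, [276.0, 254.0, 322.0, 319.0]), (-276, [285.0, 290.0, 334.0, 358.0])]
([323, 84, 144, 114, 9953], [403.0, 138.0])
([213, 186, 14, 37, 430], [219.0, 205.0])
([310, 194, 37, 39, 1197], [328.0, 213.0])
([266, 218, 68, 128, 5800], [297.0, 282.0])
([220, 232, 34, 57, 1334], [236.0, 261.0])
```

Emit:
send_rows:
  targets: [-0.0025,0,0.0017,0,0,0,-1,-0.005,0,0.0035,0,0,0,-1,-0.0075,0,0.0053,0,0,0,-1,-0.0075,0,0.0053,0,0,0,-1]

```text
clock: 23.0
eef_pos: [514.4, -85.7, 27.9]
tcp_rot: [-3.139, 0.61, 1.619]
contact_force: [0.1, 0.6, 0.2]
opening: 0.003
grasp_force: 0.2
```

Emit:
send_rows:
  targets: [-0.0015,0,0.001,0,0,0,-1,-0.003,0,0.0021,0,0,0,-1,-0.003,0,0.0021,0,0,0,-1]

```text
clock: 23.25
eef_pos: [515.4, -88.4, 27.9]
tcp_rot: [-3.141, 0.609, 1.618]
contact_force: [-0.5, 5.4, 1.6]
opening: 0.003
grasp_force: 2.8
```

Emit:
send_rows:
  targets: [-0.0012,0,0.0008,0,0,0,-1,-0.0024,0,0.0017,0,0,0,-1,-0.0024,0,0.0017,0,0,0,-1]

```text
clock: 23.5
eef_pos: [517.5, -89.1, 28.1]
tcp_rot: [3.137, 0.606, 1.617]
contact_force: [-0.1, 19.0, 8.8]
opening: 0.001
grasp_force: 9.7
```

```bash
python3 - <<'E'
from h import *
for n in('top','side'):
    g=cams.grab_frame(n)
    for c in comps(g['color']):
        if 230<c[1][0]<430 and 180<c[1][1]<350:print(n,c)
E
```

```text
top ([275, 189, 173, 64, 4008], [381.0, 223.0])
top ([208, 233, 66, 26, 574], [241.0, 244.0])
top ([287, 258, 59, 30, 1381], [316.0, 273.0])
side ([310, 194, 37, 39, 1195], [328.0, 213.0])
side ([266, 222, 72, 124, 5613], [299.0, 285.0])
side ([220, 232, 34, 57, 1340], [236.0, 261.0])
```

Force rose to 19 N with no further travel, so the row is shut against the stop. I back off straight along the lane, then rise.

Emit:
send_rows:
  targets: [0.004,0,-0.0028,0,0,0,-1,0.02,0,-0.014,0,0,0,-1,0.04,0,-0.028,0,0,0,-1,0.06,0,-0.042,0,0,0,-1,0.06,0,-0.07,0,0,0,-1,0.06,0,-0.105,0,0,0,-1,0.06,0,-0.14,0,0,0,-1,0.06,0,-0.18,0,0,0,-1,0.06,0,-0.22,0,0,0,-1,0.06,0,-0.22,0,0,0,-1]

```text
clock: 24.43
eef_pos: [509.9, 87.5, 179.1]
tcp_rot: [3.134, 0.606, 1.616]
contact_force: [0.5, 0.7, 0.7]
opening: -0.0
grasp_force: 0.0
```

```bash
python3 - <<'E'
from h import *
t=grab('top','t9');b=grab('side','s9')
print(r.sense()['eef_pos'])
cv2.imwrite('pics/m9.png',np.vstack([cv2.resize(t['color'][120:330,100:460],(800,467))[:300] if 0 else cv2.resize(t['color'][170:290,260:460],(500,300),interpolation=cv2.INTER_CUBIC),cv2.resize(b['color'][180:380,170:503],(500,300),interpolation=cv2.INTER_CUBIC)]))
E
```

```text
[507.51522429  84.00663501 174.6554967 ]
```

View pics/m9.png

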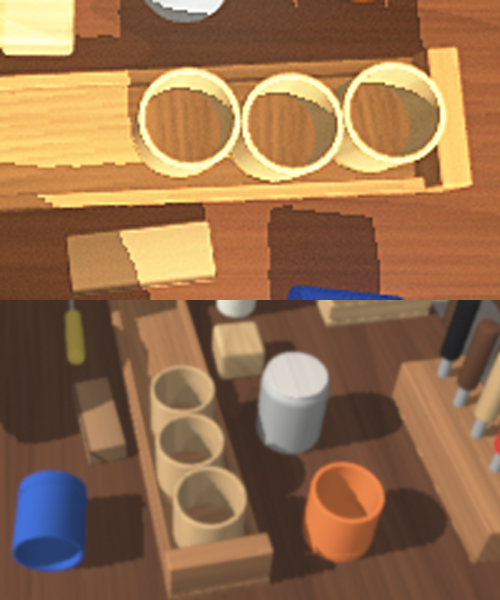

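The last picture shows all three beakers upright in the lane, with rims at top-crop (188,120), (292,124) and (394,113). The spacing is about one diameter, and the row is closed against the stop. The bystanders in the crop look unmoved and the arm is clear.

```bash
python3 -c "
from h import *
print(r.sign_off())"
```

```text
the job is handed in; nothing more can be done
None
```

Job handed in: both fallen beakers are standing mouths up, and by the last images all three are in one closed row against the end stop, with the standing beaker never tipped and no bystanders seen to have moved.

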